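# Return three mixed-up vessels to their stations at the analysis bench

## Robot

A 6-joint arm with a two-finger parallel gripper is mounted at the origin on the work surface. World frame = base frame: x ahead of the robot, y to its left, z up, the work surface at z = 0. Lengths are in m, angles in rad, forces in N, time in s.
With the tool pointing down it reaches from about 0.325 to 0.775 m from the base axis. Payload 5.5 kg.
Tool frame: the origin (TCP) lies between the finger pads; the fingertips stand 8 mm ahead of it and the grasp point (between the pads) lies 11 mm behind it (tcp_to_tips is the distance from the TCP to the fingertips, in m); z points along the fingers, y is the line along which they close (so a half turn about z gives the same grasp; the last joint's range is limited). The gripper opens to 88 mm and grips with 3 to 60 N. Pads are 20 mm wide; open, the fingers measure 115 mm over their backs; the gripper's body (75 mm by 178 mm) begins 61 mm behind the grasp point.
Start: joints at [1.118, 0.091, 1.231, -0, 1.82, -0.057], TCP at [0.231, 0.554, 0.231] pointing down, gripper open.
Joint ranges: [-2.87, 2.87], [-0.86, 2.18], [0.17, 2.46], [-1.51, 4.65], [0.06, 2.69], [-2.65, 2.65]. Speed limits (rad/s): [2.57, 2.57, 3.01, 3.14, 3.14, 3.14].

## Interface

Orientations are given as a unit quaternion [w, x, y, z].
In Python, from bench import * gives the robot as it stands. Calls block until the motion is done:
- move_to(position, orientation): joint-space move of the TCP to a pose.
- move_l(position, speed=0.15, orientation=None): straight line of the TCP; orientation=None keeps the orientation; speed is the mean speed in m/s.
- movej(angles): joint-space move.
- gripper_open() and close(): open the fingers fully, or close them until they stop; the grip force is fixed at half the most.
- hold(seconds).
- inverse_kinematics(position, orientation): joint angles nearest the present ones, or None.
- state(): the state.
- get_image(name): name is "scene" or "side" or "wrist"; returns a dict with "frame" (480x640x3 uint8, blue, green, red), "depth" (480x640 float32, m along the optical axis (not along the pixel's ray), 0 where there is no reading), "camera_matrix" (3x3 intrinsics, pixels), "view" (4x4, takes a point from world to camera coordinates). Camera axes: x right, y up, looking along -z (the intrinsics and any distortion apply to the point x, -y, -z); pixel columns grow to the right and rows downward; lengths in m; the calibration is good to about 2 mm. A picture is of the moment at which its call begins.
A pose or a line that the arm cannot do raises IKError and nothing moves.
- job_done(): hands the job in; it is judged then, once.
The state is a dict: "time": time; "joint_pos": joint angles; "dq": joint speeds; "joint_torque": joint torques, N m; "ee_pos": TCP position; "ee_rot": TCP orientation; "ft_force": force on the tool from outside, world axes, zero at the start; "moment": the same for the moment, N m; "finger_gap": finger opening in m; "finger_force": force on a finger pad.
Only numpy, scipy, OpenCV 4.12 (cv2) and the standard library are available. Lean on these libraries where they do the work, as an engineer would, in place of code of your own. Each camera call takes 0.05 s, during which the arm holds its last target. There are 200 camera calls.

## Task

The vial rack, the tall bottle and the squat jar each stand on the wrong station: put the vial rack into the rimmed rack dock, squared up with it, the bottle on the middle of the round stirrer and the jar on the middle of the balance pan. First set any one of the three down and let go of it in the empty round steel tray to make room, then move the others and finally that one too. Keep them upright, set them down gently rather than dropping them, and leave the flask, the tip box and the timer where they are.

Things in the scene. Friction and masses are not known exactly. Their poses are not given: they have to be found in the camera images.
- rack: Vial rack: white rectangular block 84 (its x) x 56 (its y) x 48 mm high, full of twelve small blue-capped vials whose caps rise to 61 mm; about 0.28 kg. Origin at the centre of its underside, z up. Grip it across its 56 mm width (along its y), about 34 mm above its underside. At the start it stands on the balance pan, turned by any angle up to 30 degrees or so from the balance. It belongs in the dock.
- bottle: Tall round amber glass bottle, 56 mm in diameter and 100 mm high with a narrower neck and white cap (straight sides from the foot up to 57 mm); about 0.22 kg; grip it at about 50 mm height. Origin at the centre of its underside, z up. At the start it stands in the dock. It belongs on the stirrer.
- jar: Squat round clear glass jar with a black lid, 60 mm in diameter and 55 mm high (straight sides up to 38 mm, lid 56 mm across), about 0.16 kg; grip it at about 28 mm height. Origin at the centre of its underside, z up. At the start it stands on the stirrer. It belongs on the balance.
- stirrer: Fixed. Origin on the table surface (z = 0) under the middle of its round plate. Magnetic stirrer: white round housing 120 mm in diameter, flat round steel top plate 110 mm in diameter at 40 mm height, a small black knob at its side. Its plate does not turn.
- balance: Fixed. Origin on the table surface (z = 0) under the middle of its weighing pan. Balance: grey housing 124 mm wide (y), from 60 mm behind (+x) to 115 mm in front (-x) of the origin, 32 mm high, with a display at the front; square steel pan 108 x 108 mm, its flat top at 40 mm height. The pan does not sink.
- dock: Fixed. Origin on the table surface (z = 0) under the middle of its recess. Rack dock: rectangular aluminium plate with a dark rim, recess 110 (its x) x 82 mm (its y), its floor at 10 mm height, rim 8 mm thick and 15 mm high (5 mm above the floor), a black connector block 20 mm high on its +x side. A rack stands in it with its long side along the dock's x, either way round.
- tray: Fixed. Origin on the table surface (z = 0) under the middle of the tray. Empty round shallow steel tray, 144 mm in outer diameter, wall 3 mm thick and 10 mm high, floor at 4 mm height: the free spot.
- flask: Bystander: small conical stoppered flask of green glass, 58 mm in diameter at the foot, 80 mm high. Origin at the centre of its underside. Leave it where it is.
- tipbox: Bystander: grey and clear tip box 80 (x) x 60 (y) x 44 mm high. Origin at the centre of its underside. Leave it where it is.
- timer: Bystander: flat black timer 60 (x) x 56 (y) x 17 mm high. Origin at the centre of its underside. Leave it where it is.
Things that resemble listed ones, but are neither listed nor needed, are in the scene too. Of the things like the jar, leave any that is orange or purple; of the rest the larger one is meant.

How it is judged:
On the way:
1. one of the three (rack, bottle or jar) stands upright and let go in the round tray, its centre within 35 mm of the tray's (((horizontal distance between rack and tray below 0.035 m and z of rack in the frame of tray between 0 and 0.008 m and angle between rack's own z axis and vertical below 0.1 rad and linear speed of rack below 0.02 m/s and contact force between rack and the fingers below 0.3 N) or (horizontal distance between bottle and tray below 0.035 m and z of bottle in the frame of tray between 0 and 0.008 m and angle between bottle's own z axis and vertical below 0.1 rad and linear speed of bottle below 0.02 m/s and contact force between bottle and the fingers below 0.3 N) or (horizontal distance between jar and tray below 0.035 m and z of jar in the frame of tray between 0 and 0.008 m and angle between jar's own z axis and vertical below 0.1 rad and linear speed of jar below 0.02 m/s and contact force between jar and the fingers below 0.3 N))), for 0.2 s.
At the end, for the whole second after the job is handed in: The rack stands flat in the dock, its centre within 15 mm of the dock's and its long side within 15 degrees of the dock's x; the bottle stands on the stirrer and the jar on the balance pan, each within 15 mm of the middle; all three are upright, at rest and released (horizontal distance between rack and dock below 0.015 m and z of rack in the frame of dock between 0.006 and 0.014 m and angle between each of rack, bottle, jar's own z axis and vertical below 0.1 rad and linear speed of each of rack, bottle, jar below 0.02 m/s and contact force between each of rack, bottle, jar and the fingers below 0.3 N and horizontal distance between bottle and stirrer below 0.015 m and z of bottle in the frame of stirrer between 0.036 and 0.044 m and horizontal distance between jar and balance below 0.015 m and z of jar in the frame of balance between 0.036 and 0.044 m and angle between the x axis of rack and the x axis of dock, either way round below 0.26 rad); the robot touches nothing.
It fails at once if the rack, bottle or jar is tipped by more than about 35 degrees (angle between any of rack, bottle, jar's own z axis and vertical above 0.6 rad).
It fails at once if the rack, bottle or jar is dropped (let go and falling faster than 0.55 m/s, that is from more than about 15 mm) ((linear speed of rack above 0.55 m/s and contact force between rack and the fingers below 0.1 N) or (linear speed of bottle above 0.55 m/s and contact force between bottle and the fingers below 0.1 N) or (linear speed of jar above 0.55 m/s and contact force between jar and the fingers below 0.1 N)).
It fails at once if the flask is moved by more than 30 mm (distance of flask from where it was at the start of the episode above 0.03 m).
It fails at once if the tipbox is moved by more than 30 mm (distance of tipbox from where it was at the start of the episode above 0.03 m).
It fails at once if the timer is moved by more than 30 mm (distance of timer from where it was at the start of the episode above 0.03 m).
It also fails if it takes over 120 s, if anything falls off the work surface, if the arm or the gripper's body presses on something with over 40 N, if the wrist force passes 120 N, or if a joint passes its speed limit or range.

## Working session

There is one attempt and no reset: what is moved stays moved. The work goes in short steps, each a Python script; the robot and the scene stay as the last script left them, time stands still between calls to the robot, and variables do not carry over. Pictures are saved under pics/ and viewed, at most 14 in all, crops included, and the job is handed in when it is done.

```bash
ls; mkdir -p pics; cat > h.py <<'E'
from bench import *
import numpy as np, cv2
def cap(name):
    im=get_image(name); np.savez('pics/'+name+'.npz',**im); return im
def world(im,mask_or_uv=None):
    """world coordinates of every pixel from depth (HxWx3)"""
    K=np.array(im['camera_matrix']);d=im['depth'];V=np.array(im['view'])
    v,u=np.mgrid[:d.shape[0],:d.shape[1]]
    p=np.stack([(u-K[0,2])/K[0,0]*d,-(v-K[1,2])/K[1,1]*d,-d],-1)
    R=V[:3,:3];return (p-V[:3,3])@R
def ray(im,u,v,z):
    K=np.array(im['camera_matrix']);V=np.array(im['view']);R=V[:3,:3]
    r=R.T@np.array([(u-K[0,2])/K[0,0],-(v-K[1,2])/K[1,1],-1]);c=-R.T@V[:3,3]
    return c+r*(z-c[2])/r[2]
E
python3 - <<'E'
from h import *
for n in('scene','side'):
    im=cap(n);cv2.imwrite(f'pics/{n}0.png',im['frame']);print(n,-np.array(im['view'])[:3,:3].T@np.array(im['view'])[:3,3],im['camera_matrix'][0], (im['depth']>0).mean())
print(state())
E
```

```text
pics
scene [ 1.20942324 -0.40962255  0.71492424] [528.83714559   0.         320.69513665] 0.9957877604166666
side [ 0.40646441 -1.02340361  0.89070622] [559.15519177   0.         316.91993238] 0.9959342447916667
{'time': 0.1, 'joint_pos': array([ 1.11829408e+00,  9.17982076e-02,  1.23172816e+00, -5.08942604e-05,
        1.81981404e+00, -5.67114713e-02]), 'dq': array([-1.17794118e-03, -1.10492914e-03, -2.20382198e-03, -6.60120323e-05,
        1.81385950e-04, -4.80494972e-05]), 'joint_torque': array([ 1.73819553e-03, -4.47858953e+01, -4.07568884e+01,  6.99280668e-02,
        2.84738926e-02, -1.11833456e-04]), 'ee_pos': array([0.23123806, 0.55338266, 0.22963225]), 'ee_rot': array([-1.96225945e-04,  1.96612283e-01,  9.80480926e-01, -8.51915939e-04]), 'ft_force': array([ 0.58576408, -0.43033736,  0.05939129]), 'moment': array([-0.01908381,  0.02692195,  0.05307146]), 'finger_force': 0.0, 'finger_gap': 0.08736787935550262}
```

View pics/scene0.png

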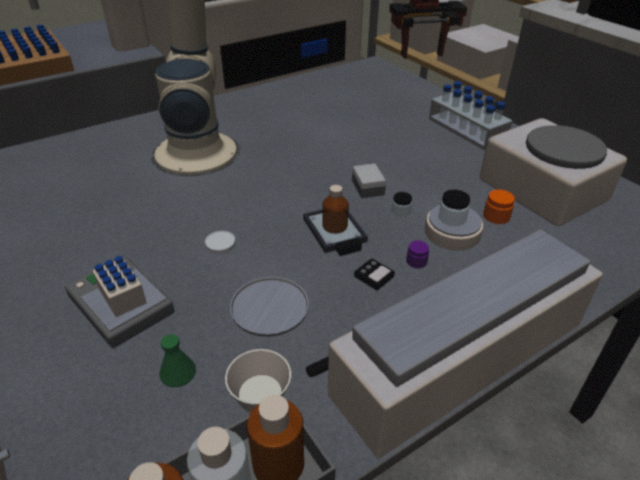

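View pics/side0.png

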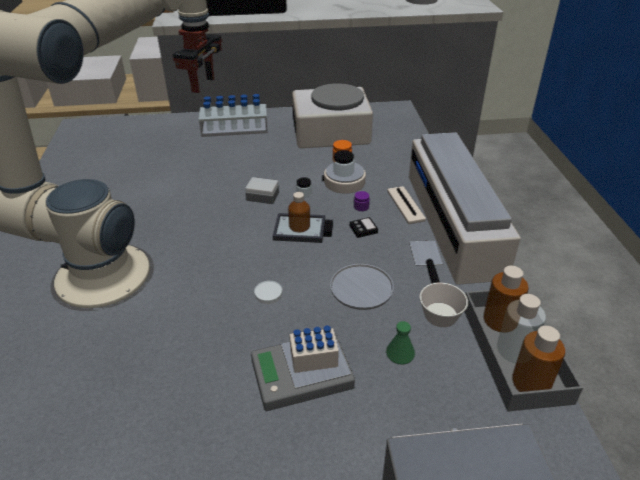

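Scene view, the jar-like things: clear with black lid on the stirrer (455,207), small clear with black lid (402,203), orange (500,206), purple (418,253). The one at (455,207) fits: it is on the stirrer, neither orange nor purple, and larger than the one at (402,203). I'll check it in an enlarged crop. Rack (120,285) on the balance, bottle (336,210) in the dock, tray (269,305), flask (176,360), timer (374,272), tip box (369,178).

```bash
python3 - <<'E'
from h import *
S={n:dict(np.load(f'pics/{n}.npz')) for n in('scene','side')}
c=S['scene']['frame'][150:300,300:540];cv2.imwrite('pics/jarcrop.png',cv2.resize(c,None,fx=3,fy=3,interpolation=cv2.INTER_CUBIC))
W={n:world(S[n]) for n in S}
def px(n,u,v): print(n,(u,v),W[n][v,u].round(3))
for u,v in [(455,199),(402,197),(500,196),(418,246),(336,190),(336,215),(269,305),(118,270),(170,340),(374,270),(369,172),(150,225)]: px('scene',u,v)
for u,v in [(344,158),(304,182),(298,197),(362,286),(314,335),(403,327),(363,226),(262,186),(283,228),(344,185)]: px('side',u,v)
P=np.concatenate([W[n].reshape(-1,3) for n in S])
def region(name,xy,r,z0,z1):
    m=(np.hypot(*(P[:,:2]-xy).T)<r)&(P[:,2]>z0)&(P[:,2]<z1);q=P[m,:2].astype(np.float32)
    if len(q)<20: print(name,'few',len(q));return
    print(name,len(q),'circ',np.round(np.array(sum(map(tuple,[cv2.minEnclosingCircle(q)[0]]),())),3),round(cv2.minEnclosingCircle(q)[1],4),'rect',cv2.minAreaRect(q))
j=W['scene'][199,455,:2];region('jarlid',j,.06,.085,.105);region('stirplate',j,.08,.034,.046)
b=W['scene'][190,336,:2];region('cap',b,.05,.10,.12);region('dockfloor',b,.09,.006,.0125);region('dockrim',b,.1,.0125,.018)
t=W['scene'][305,269,:2];region('tray',t,.09,.007,.014)
r=W['scene'][270,118,:2];region('caps',r,.08,.092,.11);region('pan',r,.1,.037,.044);region('block',r,.08,.06,.085)
E
```

```text
scene (455, 199) [0.624 0.313 0.095]
scene (402, 197) [0.501 0.283 0.04 ]
scene (500, 196) [0.633 0.448 0.057]
scene (418, 246) [0.649 0.199 0.04 ]
scene (336, 190) [0.482 0.115 0.11 ]
scene (336, 215) [0.497 0.106 0.059]
scene (269, 305) [ 0.596 -0.112  0.004]
scene (118, 270) [ 0.451 -0.326  0.087]
scene (170, 340) [ 0.642 -0.306  0.079]
scene (374, 270) [0.636 0.1   0.015]
scene (369, 172) [0.384 0.28  0.045]
scene (150, 225) [ 0.24  -0.211  0.001]
side (344, 158) [0.616 0.301 0.094]
side (304, 182) [0.502 0.278 0.038]
side (298, 197) [0.473 0.103 0.111]
side (362, 286) [ 0.599 -0.112  0.001]
side (314, 335) [ 0.469 -0.322  0.09 ]
side (403, 327) [ 0.642 -0.31   0.077]
side (363, 226) [0.637 0.093 0.014]
side (262, 186) [0.385 0.267 0.042]
side (283, 228) [0.433 0.117 0.007]
side (344, 185) [0.613 0.269 0.025]
jarlid 635 circ [0.617 0.32 ] 0.0317 rect ((0.6165520548820496, 0.32034024596214294), (0.05818790942430496, 0.05788935348391533), 29.17664909362793)
stirplate 1311 circ [0.623 0.321] 0.0628 rect ((0.6232141256332397, 0.32387039065361023), (0.11412288248538971, 0.117874182760
[... 369 characters left out ...]
0.4848793148994446, 0.11223401129245758), (0.10603872686624527, 0.1515183448791504), 78.1577377319336)
tray 789 circ [ 0.596 -0.114] 0.0743 rect ((0.5972682237625122, -0.11389344930648804), (0.1449705958366394, 0.14394724369049072), 50.61509323120117)
caps 1444 circ [ 0.466 -0.336] 0.0433 rect ((0.466289222240448, -0.3349822461605072), (0.07673020660877228, 0.05132072791457176), 4.163929462432861)
pan 2459 circ [ 0.454 -0.337] 0.0874 rect ((0.45147454738616943, -0.3389124274253845), (0.14956516027450562, 0.11363860964775085), 10.015109062194824)
block 925 circ [ 0.467 -0.336] 0.0507 rect ((0.467357337474823, -0.3352031409740448), (0.0883975699543953, 0.06174856796860695), 2.8653199672698975)
```

View pics/jarcrop.png

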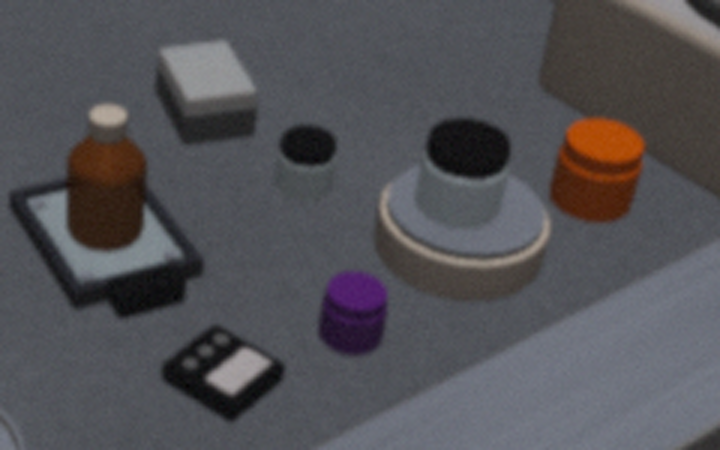

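The crop confirms it: the jar on the stirrer (scene 455,207) is the larger of the two clear black-lidded ones and is not orange or purple. Next I take close looks from above the stations.

```bash
cat >> h.py <<'E'
def quat(phi):
    b=(phi+np.pi/2)/2; return np.array([0,np.cos(b),np.sin(b),0])
def best(p,phi):
    """tool-down orientation closing along phi (or phi+pi), the one with least last-joint angle"""
    c=[]
    for f in(phi,phi+np.pi):
        for q in (quat(f),):
            s=inverse_kinematics(p,q)
            if s is not None: c.append((abs(s[5]),tuple(q)))
    return np.array(min(c)[1])
E
python3 - <<'E'
from h import *
ims=[]
for i,(n,x,y) in enumerate([('stir',.62,.32),('dock',.475,.113),('bal',.455,-.337)]):
    a=np.arctan2(y,x); p=[x,y,.28]
    move_to(p,best(p,a+np.pi/2)); hold(.3)
    im=get_image('wrist'); np.savez(f'pics/w_{n}.npz',**im); ims.append(cv2.resize(im['frame'],(400,300)))
    print(n,(-np.array(im['view'])[:3,:3].T@np.array(im['view'])[:3,3]).round(3),state()['ee_pos'].round(4),state()['joint_pos'].round(2),(im['depth']>0).mean(),state()['time'])
cv2.imwrite('pics/wr.png',np.vstack([np.hstack(ims[:2]),np.hstack([ims[2],ims[2]*0])]))
E
```

```text
stir [0.691 0.357 0.435] [0.6197 0.3205 0.2801] [0.43 0.39 0.79 0.   1.96 1.52] 0.996025390625 2.1167
dock [0.554 0.132 0.434] [0.4753 0.1134 0.2797] [ 0.16 -0.19  1.42  0.    1.92  1.5 ] 0.9960221354166666 3.4583
bal [ 0.52  -0.384  0.435] [ 0.4553 -0.3365  0.2801] [-0.7   0.02  1.22  0.    1.9   1.51] 0.995830078125 5.4583
```

View pics/wr.png

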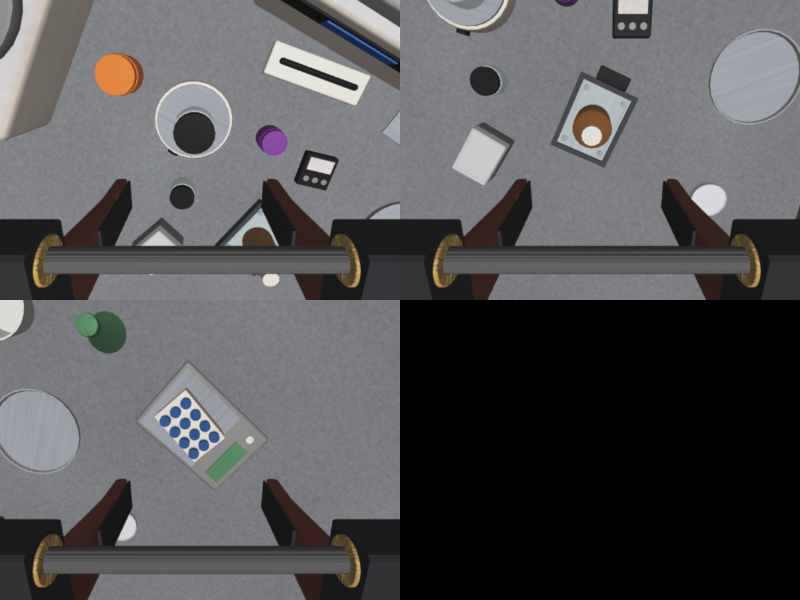

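Montage of wrist views (half scale): stirrer plate about (194,120) with the jar lid at (194,132). Dock about (595,120) with bottle cap (592,135) and connector toward (613,77). Balance pan about (192,413) with the rack caps at (190,425). All three are clear, so I measure them.

```bash
python3 - <<'E'
from h import *
def band(n,xy,r,z0,z1,lo=None,hi=None):
    im=dict(np.load(f'pics/w_{n}.npz'));W=world(im)
    m=(np.hypot(*(np.moveaxis(W[...,:2]-xy,-1,0)))<r)&(W[...,2]>z0)&(W[...,2]<z1)
    if lo is not None: m&=cv2.inRange(cv2.cvtColor(im['frame'],cv2.COLOR_BGR2HSV),lo,hi)>0
    m=cv2.morphologyEx(m.astype(np.uint8),cv2.MORPH_OPEN,np.ones((3,3)))
    k,l,s,_=cv2.connectedComponentsWithStats(m); 
    mm=l==1+np.argmax(s[1:,4]); return W[mm],m,W
def show(t,P):
    q=P[:,:2].astype(np.float32);c,r=cv2.minEnclosingCircle(q);R=cv2.minAreaRect(q)
    print(t,len(q),'z',P[:,2].mean().round(4),'circ',np.round(c,4),round(r,4),'rect',np.round(R[0],4),np.round(R[1],4),round(R[2],1))
show('stir all>30',band('stir',(.62,.32),.085,.034,.06)[0])
show('jarlid',band('stir',(.62,.32),.08,.088,.1)[0])
show('dock rim+floor',band('dock',(.478,.113),.1,.005,.03)[0])
show('rim+block',band('dock',(.478,.113),.11,.0125,.03)[0])
show('block',band('dock',(.478,.113),.12,.0175,.03)[0])
show('dock bluefloor',band('dock',(.478,.113),.1,.005,.0125)[0])
show('cap',band('dock',(.478,.113),.05,.105,.12)[0])
show('bottlebody',band('dock',(.478,.113),.06,.03,.08)[0])
show('pan',band('bal',(.467,-.336),.1,.037,.046)[0])
show('hous',band('bal',(.44,-.336),.15,.027,.12)[0])
show('caps',band('bal',(.467,-.336),.08,.092,.11)[0])
show('block',band('bal',(.467,-.336),.08,.075,.11)[0])
P,_,W=band('bal',(.467,-.336),.1,-.01,.2,(45,60,60),(85,255,255));show('display',P)
# reference: other objects and tall obstacles
im=dict(np.load('pics/w_stir.npz'));W=world(im)
print('big boxes',[(u,v,W[v,u].round(3)) for u,v in [(20,150),(600,40),(130,150),(150,60)]])
E
```

```text
stir all>30 6893 z 0.0406 circ [0.6214 0.3268] 0.0584 rect [0.622 0.327] [0.114  0.1134] 26.0
jarlid 3518 z 0.0956 circ [0.6175 0.3226] 0.0281 rect [0.6176 0.3226] [0.055  0.0553] 65.1
dock rim+floor 10127 z 0.0138 circ [0.4785 0.1172] 0.0829 rect [0.4844 0.1161] [0.0983 0.1482] 78.6
rim+block 4674 z 0.017 circ [0.4785 0.1172] 0.0829 rect [0.4844 0.1161] [0.0983 0.1482] 78.6
block 1247 z 0.0206 circ [0.5465 0.1038] 0.0263 rect [0.5463 0.1039] [0.0499 0.022 ] 78.9
dock bluefloor 4917 z 0.0107 circ [0.4739 0.1181] 0.0674 rect [0.4732 0.1184] [0.0823 0.1105] 78.7
cap 852 z 0.1105 circ [0.4744 0.1192] 0.0133 rect [0.4744 0.1198] [0.0253 0.0252] 13.6
bottlebody 1286 z 0.0704 circ [0.4746 0.1194] 0.0277 rect [0.4752 0.1197] [0.0537 0.0548] 22.3
pan 6149 z 0.0407 circ [ 0.4676 -0.3328] 0.075 rect [ 0.468  -0.3327] [0.108  0.1083] 10.5
hous 22059 z 0.0542 circ [ 0.4417 -0.3378] 0.1044 rect [ 0.4415 -0.3377] [0.175  0.1241] 10.5
caps 284 z 0.101 circ [ 0.4933 -0.3144] 0.0073 rect [ 0.4934 -0.3147] [0.0137 0.0137] 18.4
block 6694 z 0.0946 circ [ 0.4658 -0.3335] 0.0494 rect [ 0.4657 -0.3334] [0.0842 0.0562] 3.3
display 1408 z 0.0348 circ [ 0.3807 -0.3371] 0.0356 rect [ 0.3783 -0.3372] [0.025  0.0695] 10.2
big boxes [(20, 150, array([0.568, 0.536, 0.119])), (600, 40, array([0.816, 0.212, 0.132])), (130, 150, array([ 0.573,  0.505, -0.   ])), (150, 60, array([0.661, 0.516, 0.001]))]
```

Sizes, heights and yaws agree with the listing. The order is jar → tray, bottle → stirrer, rack → dock, jar → balance. Jar first.

```bash
cat >> h.py <<'E'
def phi_now():
    w,x,y,z=state()['ee_rot']; return 2*np.arctan2(y,x)-np.pi/2
def near(phi):
    c=phi_now(); return quat(min((phi+k*np.pi for k in range(-4,5)),key=lambda f:abs(np.angle(np.exp(1j*(f-c))))))
def pick(xy,zs,h,phi,up=.25):
    """grip at height h above the support height zs, closing along phi, lift"""
    z=zs+h-.011; p=[*xy,up]; q=best(p,phi)
    gripper_open(); move_to(p,q); move_l([*xy,z],.12); close(); hold(.2); s=state()
    print('gap',round(s['finger_gap'],4),'F',s['finger_force'],'ee',s['ee_pos'].round(4))
    move_l([*xy,z+.03],.06); move_l(p,.2); s=state(); print('lifted gap',round(s['finger_gap'],4),'F',s['finger_force'],'ft',s['ft_force'].round(1))
def place(xy,zs,h,phi,up=.25):
    z=zs+h-.011+.001; q=near(phi)
    move_l([*xy,up],.25,q); move_l([*xy,z+.02],.15); move_l([*xy,z],.03); hold(.2)
    print('down ft',state()['ft_force'].round(1),state()['ee_pos'].round(4)); gripper_open(); hold(.3)
    move_l([*xy,up],.12); print('t',state()['time'])
E
python3 - <<'E'
from h import *
pick((.6175,.3226),.04,.028,np.arctan2(.3226,.6175)+np.pi/2)
place((.597,-.114),.004,.028,np.arctan2(-.114,.597)+np.pi/2)
p=[.54,-.10,.28];move_to(p,best(p,np.arctan2(-.1,.54)+np.pi/2));hold(.3)
im=get_image('wrist');np.savez('pics/w_tray.npz',**im);cv2.imwrite('pics/tray1.png',im['frame'])
W=world(im);m=(np.hypot(*np.moveaxis(W[...,:2]-(.597,-.114),-1,0))<.07)
for t,a,b in(('lid',.05,.07),('wall',.0065,.013)):
    k=m|(np.hypot(*np.moveaxis(W[...,:2]-(.597,-.114),-1,0))<.085); q=W[k&(W[...,2]>a)&(W[...,2]<b)];print(t,cv2.minEnclosingCircle(q[:,:2].astype(np.float32)),q[:,2].mean())
E
```

```text
gap 0.0598 F 30.00014801044017 ee [0.6175 0.3227 0.0571]
lifted gap 0.0598 F 29.999690044205636 ft [ 0.1  0.6 -2.3]
down ft [-0.1 -0.6 -2.2] [ 0.5971 -0.114   0.0222]
t 19.6583
lid ((0.5969462394714355, -0.11439820379018784), 0.02787891775369644) 0.05970987490911897
wall ((0.597052812576294, -0.11206185817718506), 0.07181374728679657) 0.009620158870447445
```

View pics/tray1.png

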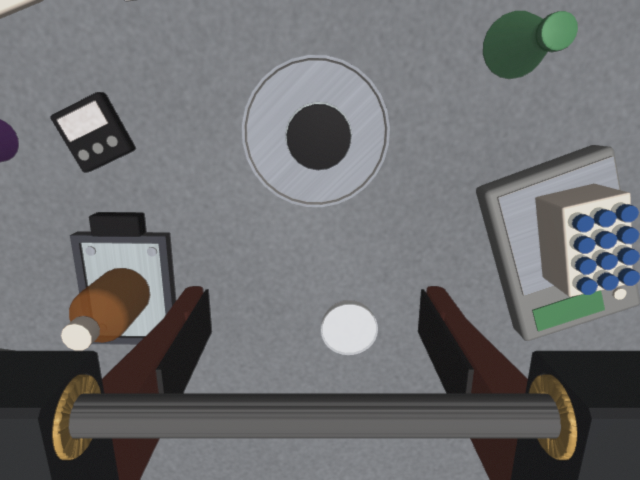

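The jar stands upright in the tray (lid at (318,137), tray centre at (316,132), about 2 mm off), lid height 60 mm as expected. Next come the bottle and the rack.

```bash
python3 - <<'E'
from h import *
D=np.deg2rad
def look(n,c,z0,z1,up=.28):
    p=[*c,up];move_to(p,best(p,np.arctan2(c[1],c[0])+np.pi/2));hold(.3)
    im=get_image('wrist');np.savez(f'pics/v_{n}.npz',**im);W=world(im)
    q=W[(np.hypot(*np.moveaxis(W[...,:2]-c,-1,0))<.09)&(W[...,2]>z0)&(W[...,2]<z1)];print(n,cv2.minAreaRect(q[:,:2].astype(np.float32)),q[:,2].max());return im['frame']
pick((.4745,.1195),.01,.05,np.arctan2(.1195,.4745)+np.pi/2)
g=state()['finger_gap']
if abs(g-.056)>.004: raise SystemExit('bad grip')
place((.6215,.327),.04,.05,np.arctan2(.327,.6215)+np.pi/2,.28)
a=look('bottle',(.6215,.327),.13,.145)
pick((.4657,-.3334),.04,.034,D(93.3))
g=state()['finger_gap']
if abs(g-.056)>.004: raise SystemExit('bad grip')
place((.4732,.1184),.01,.034,D(78.7))
b=look('rack',(.4732,.1184),.052,.075)
cv2.imwrite('pics/br.png',np.hstack([cv2.resize(a,(400,300)),cv2.resize(b,(400,300))]))
E
```

```text
gap 0.0553 F 30.000148045364767 ee [0.4745 0.1196 0.0491]
lifted gap 0.0551 F 29.999506697058678 ft [-0.1 -0.  -3.3]
down ft [ 0.9  0.4 -2.1] [0.6216 0.327  0.0801]
t 32.1417
bottle ((0.6218680739402771, 0.3267000615596771), (0.025463242083787918, 0.025457601994276047), 88.4034194946289) 0.14331772954359287
gap 0.0558 F 30.000106394290924 ee [ 0.4657 -0.3334  0.0631]
lifted gap 0.0555 F 29.999486804008484 ft [-0.2  0.9 -3.3]
down ft [ 1.2  0.7 -2.4] [0.4733 0.1184 0.0342]
t 46.825
rack ((0.4734722375869751, 0.11806894838809967), (0.05594971776008606, 0.08415389806032181), 78.75843048095703) 0.07450621606922266
```

View pics/br.png

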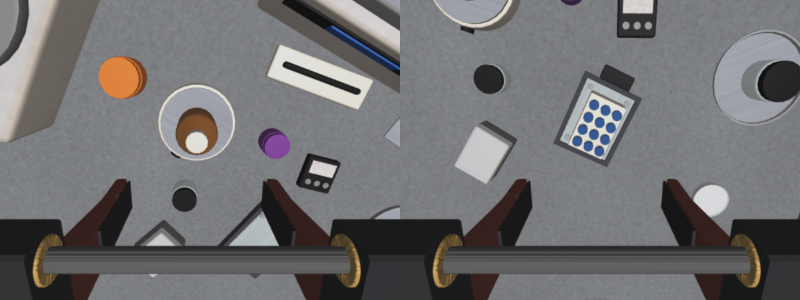

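The bottle stands on the stirrer (197,122, left half) and the rack is squared up in the dock (598,120), both within 1 mm. Last is the jar to the balance, at (0.597, -0.1144).

```bash
python3 - <<'E'
from h import *
pick((.597,-.1144),.004,.028,np.arctan2(-.114,.597)+np.pi/2)
if abs(state()['finger_gap']-.06)>.004: raise SystemExit('bad grip')
c=(.468,-.3327)
place(c,.04,.028,np.arctan2(c[1],c[0])+np.pi/2)
p=[*c,.28];move_to(p,best(p,np.arctan2(c[1],c[0])+np.pi/2));hold(.3)
im=get_image('wrist');W=world(im)
q=W[(np.hypot(*np.moveaxis(W[...,:2]-c,-1,0))<.09)&(W[...,2]>.088)&(W[...,2]<.105)];print(cv2.minEnclosingCircle(q[:,:2].astype(np.float32)),q[:,2].mean())
cv2.imwrite('pics/fin.png',np.hstack([cv2.resize(f,(400,300)) for f in(im['frame'],get_image('scene')['frame'])]))
E
```

```text
gap 0.0596 F 30.00010756077245 ee [ 0.5971 -0.1144  0.0211]
lifted gap 0.0594 F 29.999601251911372 ft [ 0.2 -0.7 -2.4]
down ft [ 0.  -0.6 -1.3] [ 0.4681 -0.3328  0.0582]
t 59.7
((0.46807536482810974, -0.33322256803512573), 0.028037067502737045) 0.09561995153925383
```

View pics/fin.png

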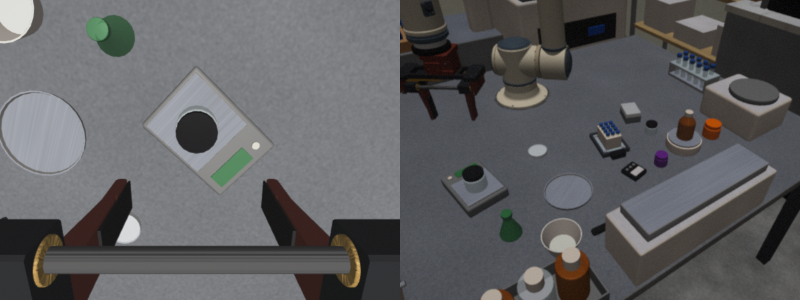

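The jar stands mid-pan (196,131, left half). The scene view shows the rack in the dock (609,135), the bottle on the stirrer (686,127), and the flask, tip box and timer undisturbed. I'm handing the job in.

```bash
python3 -c "
from bench import *
print(job_done())"
```

```text
the job is handed in; nothing more can be done
None
```

The job is handed in: the rack is squared up in the dock, the bottle is on the stirrer and the jar is on the balance after its stop in the tray, each measured within about 1 mm of centre; the judge returned no verdict.

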